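Set out the slide-smear station on the bench mat

TASK

Set out the smear station on the grey mat, where the timer and the white-lidded cup already stand side by side. Put the slides box midway between the timer and the cup, its long side running from one to the other, and the flat cover-glass box centred on top of it; stand the strip canister straight behind the timer (on the side away from the robot) and the dropper bottle straight in front of the cup (on the robot's side), each in line with its neighbour along the mat and with a gap of about 25 mm to it. Leave everything upright and let go of it, and do not disturb the tube rack or the tape roll.

Things in the scene. Friction and masses are not known exactly. Their poses are not given: they have to be found in the camera images.
- mat: flat grey mat, 240 (x) x 310 (y) x 3 mm thick, lying on the worktop, fixed; origin at the centre of its underside, x points to its rear edge (away from the robot), y to its left edge, z up; its position and yaw change. The four loose things start up to 0.5 m to its left or 0.4 m to its right; similar things more than 0.45 m to its right, at the end of the bench, are fixed and not part of the job. All four things are set down on it, 3 mm above the worktop
- timer: flat square bench timer, 64 x 64 mm, 16 mm high with keys up to 19 mm, fixed on the mat near its left or right edge, 120 mm from the mat's centre; origin at the centre of its underside, axes parallel to the mat's (x to the rear)
- cup: round specimen cup with a broad white lid, 61 mm diameter, 68 mm high, fixed on the mat on the side opposite to the timer, 120 mm from the mat's centre; origin at the centre of its underside, axes parallel to the mat's (x to the rear). The mat's centre is midway between timer and cup
- slides_mid (a point): slides box: the larger loose carton, 60 (x) x 83 (y) x 34 mm (z), 0.2 kg, lying flat on the worktop; the point is its centre, axes along its edges, y along its long side
- coverglass_mid (a point): cover-glass box: the small flat square loose carton, 55 x 55 x 22 mm (z), 0.07 kg, lying flat on the worktop; the point is its centre, x and y along its edges
- canister_mid (a point): strip canister: tall dark round bottle with a black cap, 44 mm diameter over its whole height of 122 mm, 0.08 kg, standing upright on the worktop; the point is its centre, 61 mm above its foot; z is its axis
- dropper_mid (a point): dropper bottle: small white bottle with a pointed nozzle cap, 80 mm high; body 30 mm diameter up to 55 mm above its foot, cap 20 mm diameter above; 0.04 kg, standing upright on the worktop; the point is half-way up, 40 mm above its foot; z is its axis
- rack: tube rack, 62 x 166 x 58 mm, loose, standing behind the mat; to be left alone; origin at the centre of its underside
- tape: roll of tape, 93 mm diameter, 48 mm high, loose, lying to the left; to be left alone; origin at the centre of its underside
Mind the look-alikes: they are no part of the job. What is shaped like the part that bears coverglass_mid but green or purple is not meant.

How it is judged (in metres and radians):
At the end, for the whole second after the job is handed in: On the mat, upright, released: slides box within 15 mm of midway, long side within 0.2 rad of the timer-cup line; cover-glass box on it, centres within 12 mm; canister behind the timer and dropper in front of the cup (mat x axis), gaps 10 to 40 mm, within 15 mm sideways (horizontal distance between slides_mid and mat below 0.015 m and angle between the y axis of slides_mid and the y axis of mat, either way round below 0.2 rad and height (world z) of slides_mid between 0.016 and 0.024 m and angle between each of slides_mid, coverglass_mid's own z axis and vertical below 0.06 rad and horizontal distance between coverglass_mid and slides_mid below 0.012 m and z of coverglass_mid in the frame of slides_mid between 0.024 and 0.032 m and x of canister_mid in the frame of timer between 0.064 and 0.094 m and y of canister_mid in the frame of timer between -0.015 and 0.015 m and height (world z) of canister_mid between 0.058 and 0.07 m and angle between each of canister_mid, dropper_mid's own z axis and vertical below 0.1 rad and x of dropper_mid in the frame of cup between -0.085 and -0.055 m and y of dropper_mid in the frame of cup between -0.015 and 0.015 m and height (world z) of dropper_mid between 0.037 and 0.049 m); the robot touches nothing.
It fails at once if the tube rack is pushed more than 20 mm (distance of rack from where it was at the start of the episode above 0.02 m).
It fails at once if the tape roll is pushed more than 20 mm (distance of tape from where it was at the start of the episode above 0.02 m).
It also fails if it takes over 109 s, if anything falls off the work surface, if the arm or the gripper's body presses on something with over 40 N, if the wrist force passes 120 N, or if a joint passes its speed limit or range.

ROBOT

A 6-joint arm with a two-finger parallel gripper is mounted at the origin on a cart in front of the work surface, level with it; the furniture and walls round the work are solid. World frame = base frame: x ahead of the robot, y to its left, z up, the work surface at z = 0. Lengths are in mm, angles in rad, forces in N, time in s.
With the tool pointing down it reaches from about 300 to 775 mm from the base axis. Payload 14.6 kg.
Tool frame: the origin (TCP) lies midway between the tips of the shut fingers; the grasp point (between the pads) lies 19 mm behind it (manip.hold_point_z is the distance from the TCP to the grasp point, in mm); z points along the fingers, y is the direction in which the jaws open and shut (so a half turn about z gives the same grasp; the last joint's range is limited). The gripper opens to 94 mm and grips with 3 to 60 N. Pads are 16 mm wide; open, the fingers measure 119 mm over their backs; the gripper's body (75 mm by 177 mm) begins 78 mm behind the grasp point.
Start: joints at [-1.382, 0.3, 1.521, -0, 1.321, -0.067], TCP at [139.154, -532.095, 205.446] pointing down, gripper open.
Joint ranges: [-3.03, 3.03], [-0.79, 2.21], [0.23, 2.52], [-1.04, 4.18], [0, 3.07], [-2.55, 2.55]. Speed limits (rad/s): [2.22, 2.22, 2.57, 3.14, 3.14, 3.14].

INTERFACE

Orientations are given as [roll, pitch, yaw] about the fixed x, y, z axes, in that order (R = Rz(yaw) Ry(pitch) Rx(roll)).
In Python, from cell import manip gives the robot as it stands.
- The arm moves only by the shell command python3 -m crank 'ROWS' [OPENING] [FORCE]. ROWS is JSON, a list of rows, each an object with "offset": the shift along the world's x, y, z in m, a list of three; "spin": the turn about the world's z in degrees. In form: [{"offset": [dx, dy, dz], "spin": spin}, ...]. A call has exactly 8 rows; each row is the pose to reach, as a shift and turn from the pose measured when the call began; what a row does not reach only later rows make up. A row lasts 1/12 s, in which the tool goes at most 41.7 mm and 7.16 degrees, less where a joint would pass 70% of its speed; a pose out of reach is approached as far as the arm can. A call with a gripper value outside its range is refused whole. OPENING is the opening, from 0 (shut) to 1 (fully open), set as the call begins (- or left out, the last holds). The fingers move at their own pace and stop on an object; FORCE is the grip in N (left out, the last holds). Time passes only in rows, so rows that repeat a pose let the fingers close, or fill a call up. It gives the time, the measured TCP pose, the force and the opening at its end, in the units of the state.
- manip.read_state(): the state, without advancing time (a new reading comes with each control period).
- manip.camera(name): name is "scene" or "top" or "wrist"; returns a dict with "pixels" (480x640x3 uint8, red, green, blue), "fx", "fy", "cx", "cy" (pixels), "extrinsics" (4x4, takes a point from world to camera coordinates); the wrist camera has in their place "hand_eye" (4x4, takes a point from camera to tool coordinates, whose origin is the TCP and whose axes are the flange's). Camera axes: x right, y down, z forward; pixel columns grow to the right and rows downward; lengths in mm; the calibration is good to about 2 mm. A picture is of the moment at which its call begins: read the wrist's pose just before it. There is no depth.
- manip.sign_off(): hands the job in, once; it reports no verdict.
Trained networks look in a picture, given as the dict that the camera call returned (one of the last four; its "shot" number tells which), for a name from the list of things; names that differ only in an ending like _2 or _b are one class to them, and where a whole thing is asked for, a point or a joint stands for the part that bears it (a point fixed in the world has none). Each returns a list of dicts, best first, with "conf" (0 to 1); they miss things now and then, are a little off and sometimes report something else, mostly with a low value. They report only what shows in the picture. A call takes as long as a camera call. They do not tell look-alikes from the thing itself.
- manip.search_frame(picture, name): "location" ([x, y, z] in mm, in world coordinates, good to about 4 mm: the middle of the surface that is visible of it).
- manip.masks_of(picture, name): "mask" (480x640 bool, what is visible of it).
The state is a dict: "clock": time; "joints": joint angles; "qd": joint speeds; "effort": joint torques, N m; "eef_pos": TCP position; "eef_rot": TCP orientation; "wrist_force": force on the tool from outside, world axes, zero at the start; "moment": the same for the moment, N m; "finger_gap": finger opening in mm.
Only numpy, scipy, OpenCV 4.12 (cv2) and the standard library are available. Lean on these libraries where they do the work, as an engineer would, in place of code of your own. Each camera call takes 0.05 s, during which the arm holds its last target. There are 200 camera calls.

## Working session

There is one attempt and no reset: what is moved stays moved. The work goes in short steps, Python scripts to look and compute and a shell command to move; the robot and the scene stay as the last step left them, time stands still between calls to the robot, and variables do not carry over. Pictures are saved under pics/ and viewed, about 12 in all and at most 16, crops included, and the job is handed in when it is done.

```bash
ls; mkdir -p pics; cat > h.py <<'E'
import numpy as np, cv2
from cell import manip
def save(p,n): cv2.imwrite('pics/'+n,cv2.cvtColor(p['pixels'],cv2.COLOR_RGB2BGR))
E
python3 - <<'E'
from h import *
print(manip.read_state())
for n in ("top","scene"):
    p=manip.camera(n); save(p,n+'1.png'); print(n,p['fx'],p['cx'],p['cy'],np.round(p['extrinsics'],3).tolist())
    for k in "mat timer cup slides_mid coverglass_mid canister_mid dropper_mid rack tape".split():
        for d in manip.search_frame(p,k)[:4]: 
            l=np.array(d['location']); c=p['extrinsics']@np.r_[l,1]
            print(k,round(d['conf'],2),np.round(l),np.round([p['fx']*c[0]/c[2]+p['cx'],p['fy']*c[1]/c[2]+p['cy']]))
E
```

```text
pics
{'clock': 0.0, 'joints': array([-1.38159437e+00,  3.00485426e-01,  1.52159222e+00, -1.76099420e-06,
        1.32072547e+00, -6.65949952e-02]), 'qd': array([-0.00139727, -0.00040854,  0.00030868, -0.00047975,  0.00032016,
       -0.00044736]), 'effort': array([ 1.61788084e-03, -5.31808913e+01, -3.52738202e+01,  7.08793220e-02,
        2.43961177e-02, -9.20255206e-05]), 'eef_pos': array([ 139.10662052, -531.8335499 ,  204.87377127]), 'eef_rot': array([-3.14038476e+00, -7.88492900e-05,  2.55797338e-01]), 'wrist_force': array([-0.2120853 , -0.53022268, -0.1665467 ]), 'moment': array([0.01363579, 0.00844761, 0.01322115]), 'finger_gap': 93.96509940504096}
top 525.0867770400462 313.4417608627448 240.30592751878822 [[0.058, -0.998, -0.002, 109.792], [-0.978, -0.057, -0.199, 624.631], [0.199, 0.013, -0.98, 1411.119], [0.0, 0.0, 0.0, 1.0]]
mat 0.87 [495. -56.   2.] [381. 290.]
timer 0.74 [ 509. -175.   23.] [424. 287.]
cup 0.81 [495.  55.  69.] [344. 285.]
slides_mid 0.68 [458. 328.  40.] [245. 294.]
coverglass_mid 0.78 [432. 540.  22.] [170. 299.]
coverglass_mid 0.72 [431. 187.  21.] [29
[... 280 characters left out ...]
e 0.29 [497. -54.   3.] [381. 289.]
scene 495.80317974089445 322.51195566643696 247.50854321674572 [[-0.522, -0.853, -0.0, 443.99], [-0.409, 0.251, -0.877, 292.569], [0.748, -0.458, -0.48, 1286.951], [0.0, 0.0, 0.0, 1.0]]
mat 0.95 [493. -35.   2.] [387. 271.]
timer 0.67 [ 517. -154.   19.] [410. 255.]
cup 0.87 [488.  71.  52.] [362. 268.]
slides_mid 0.66 [443. 330.  39.] [299. 302.]
coverglass_mid 0.93 [418. 546.  25.] [234. 335.]
coverglass_mid 0.69 [437. 673.  20.] [185. 349.]
coverglass_mid 0.64 [429. 194.  18.] [340. 297.]
coverglass_mid 0.55 [486.  70.  54.] [363. 267.]
rack 0.59 [ 792. -104.   28.] [353. 226.]
rack 0.42 [486.  74.  52.] [362. 268.]
tape 0.8 [552. 482.  28.] [236. 303.]
```

```bash
python3 - <<'E'
from h import *
i=cv2.imread('pics/top1.png'); cv2.imwrite('pics/top1c.png',cv2.resize(i[160:340,90:390],(800,480),interpolation=cv2.INTER_CUBIC))
cv2.imwrite('pics/top1d.png',cv2.resize(i[160:340,340:640],(800,480),interpolation=cv2.INTER_CUBIC))
E
```

```text
(no output)
```

View pics/top1c.png

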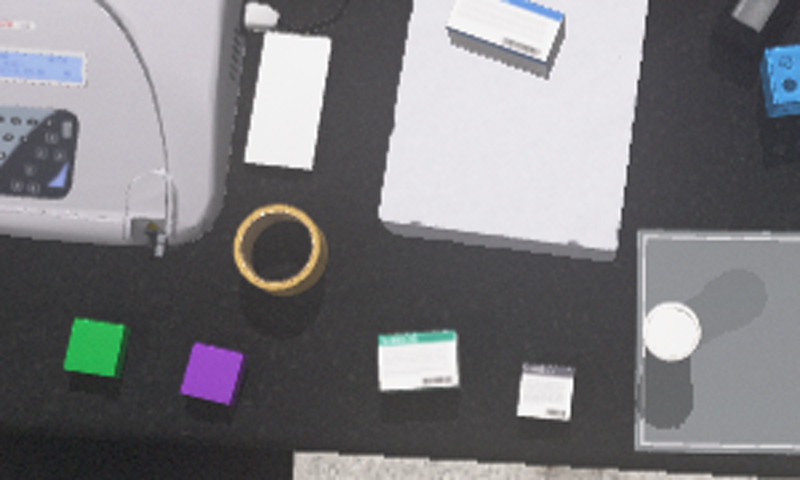

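View pics/top1d.png

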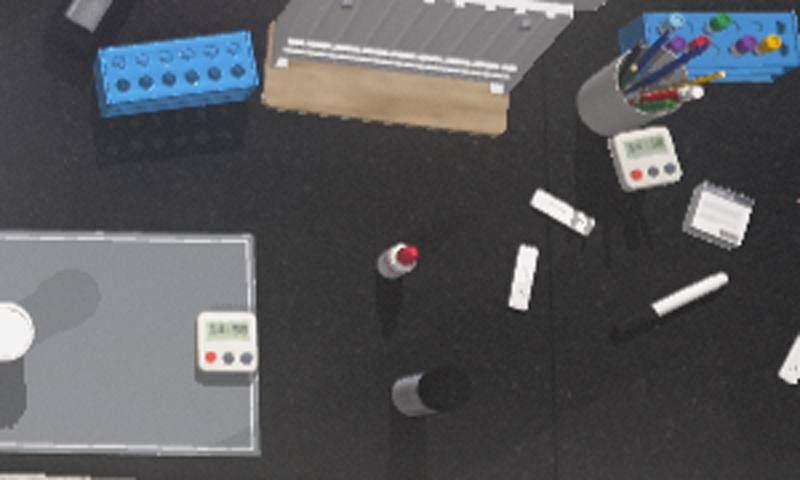

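The slides box is at crop 1 (418,360), full image about (247,295), and the white cover-glass carton is at (546,391), full (295,307). The green (95,347) and purple (212,374) squares are the look-alikes. A second white/blue carton sits on the appliance. In crop 2 the timer is at (227,342), the dropper with red cap at (398,260) and the dark canister at (430,392). The items further right are fixed clutter.

```bash
cat >> h.py <<'E'
def ray(p,uv,z,E=None):
    E=p['extrinsics'] if E is None else E
    C=np.linalg.inv(E); uv=np.atleast_2d(uv).astype(float)
    d=np.c_[(uv[:,0]-p['cx'])/p['fx'],(uv[:,1]-p['cy'])/p['fy'],np.ones(len(uv))]@C[:3,:3].T
    return C[:3,3]+d*((z-C[2,3])/d[:,2])[:,None]
def rect(p,m,z,E=None):
    c=max(cv2.findContours(m.astype('uint8'),0,2)[0],key=cv2.contourArea)[:,0]
    return cv2.minAreaRect(ray(p,c,z,E)[:,:2].astype('float32'))
def wrist():
    from scipy.spatial.transform import Rotation as R
    s=manip.read_state(); p=manip.camera('wrist')
    T=np.eye(4); T[:3,:3]=R.from_euler('xyz',s['eef_rot']).as_matrix(); T[:3,3]=s['eef_pos']
    p['extrinsics']=np.linalg.inv(T@p['hand_eye']); return p
E
python3 - <<'E'
from h import *
p=manip.camera('top')
for k,z in dict(mat=3,timer=17,cup=71,slides_mid=34,coverglass_mid=22,canister_mid=122,dropper_mid=55).items():
    for d in manip.masks_of(p,k)[:4]:
        m=d['mask']; 
        if m.sum()>5: print(k,round(d['conf'],2),m.sum(),[np.round(a,1) for a in rect(p,m,z)])
        if k=='mat':
            # mat border: fit of bright-edge via hull
            c=max(cv2.findContours(m.astype('uint8'),0,2)[0],key=cv2.contourArea)[:,0]
            h=cv2.approxPolyDP(cv2.convexHull(c),6,True)[:,0]; print(h.tolist(),ray(p,h,3).round().tolist())
w=wrist(); save(w,'w1.png'); print(w['hand_eye'].round(3))
E
```

```text
mat 0.91 8031 [array([501.2, -57.7]), array([242.6, 309.1]), np.float64(1.6)]
[[330, 247], [434, 249], [436, 330], [329, 329]] [[612.0, 97.0, 3.0], [624.0, -206.0, 3.0], [391.0, -214.0, 3.0], [377.0, 88.0, 3.0]]
mat 0.55 476 [array([572.2, 488.4]), array([94.6, 99.9]), np.float64(3.3)]
[[197, 237], [212, 258], [191, 269], [178, 251]] [[620.0, 488.0, 3.0], [560.0, 438.0, 3.0], [524.0, 495.0, 3.0], [575.0, 539.0, 3.0]]
timer 0.74 526 [array([ 506.8, -176.6]), array([62.7, 66.5]), np.float64(3.3)]
cup 0.64 387 [array([496.6,  61.6]), array([57.8, 57.8]), np.float64(3.3)]
cup 0.3 520 [array([560.1, 471.9]), array([97.8, 88.3]), np.float64(68.9)]
slides_mid 0.62 670 [array([454.3, 322.5]), array([63.2, 86.7]), np.float64(7.4)]
coverglass_mid 0.92 382 [array([429.4, 541.4]), array([58. , 53.9]), np.float64(79.5)]
coverglass_mid 0.87 417 [array([451.6, 669.2]), array([60.8, 58.1]), np.float64(83.9)]
coverglass_mid 0.8 360 [array([432. , 189.5]), array([53.9, 55.2]), np.float64(88.2)]
canister_mid 0.86 455 [array([ 456.6, -355.4]), array([42.2, 83.2]), np.float64(13.1)]
dropper_mid 0.52 446 [array([ 463.2, -378.9]), array([43.5, 86.7]), np.float64(11.9)]
dropper_mid 0.48 143 [array([ 598.1, -346.8]), array([30.9, 41.2]), np.float64(46.0)]
[[ 0.00000e+00 -9.62000e-01 -2.74000e-01  8.00010e+01]
 [ 1.00000e+00  0.00000e+00  1.00000e-03 -7.66000e-01]
 [-1.00000e-03 -2.74000e-01  9.62000e-01 -1.78528e+02]
 [ 0.00000e+00  0.00000e+00  0.00000e+00  1.00000e+00]]
```

```bash
python3 -m crank '[{"offset":[0.03,0.015,0.015],"spin":-2},{"offset":[0.065,0.032,0.015],"spin":-6},{"offset":[0.1,0.05,0.015],"spin":-12},{"offset":[0.135,0.066,0.015],"spin":-12},{"offset":[0.17,0.083,0.015],"spin":-12},{"offset":[0.205,0.1,0.015],"spin":-12},{"offset":[0.24,0.117,0.015],"spin":-12},{"offset":[0.265,0.13,0.015],"spin":-12}]' 1 20
python3 -m crank '[{"offset":[0.03,0.014,0],"spin":0},{"offset":[0.05,0.023,0],"spin":0},{"offset":[0.058,0.026,0],"spin":0},{"offset":[0.058,0.026,0],"spin":0},{"offset":[0.058,0.026,0],"spin":0},{"offset":[0.058,0.026,0],"spin":0},{"offset":[0.058,0.026,0],"spin":0},{"offset":[0.058,0.026,0],"spin":0}]'
python3 - <<'E'
from h import *
s=manip.read_state();print(s['eef_pos'],np.degrees(s['eef_rot']))
w=wrist(); save(w,'w2.png')
for k in ('canister_mid','dropper_mid'):
  for d in manip.search_frame(w,k): print(k,d['conf'],np.round(d['location'],1))
  for d in manip.masks_of(w,k): print(d['conf'],d['mask'].sum(), [np.round(a,1) for a in rect(w,d['mask'],122)])
E
```

```text
clock: 2.12
eef_pos: [406.6, -400.4, 220.5]
eef_rot: [-3.142, -0.0, 0.048]
wrist_force: [0.5, -0.2, -0.5]
finger_gap: 93.8
clock: 2.78
eef_pos: [463.8, -375.1, 220.7]
eef_rot: [3.141, -0.0, 0.046]
wrist_force: [0.1, -0.8, 0.2]
finger_gap: 94.2
[ 463.75059524 -375.07380043  220.71245419] [ 1.79987881e+02 -2.61008849e-02  2.65001963e+00]
canister_mid 0.57 [ 472.3 -373.3  116.2]
0.56 3452 [array([ 473.3, -377.1]), array([42.2, 57. ]), np.float64(77.6)]
dropper_mid 0.65 [ 601.  -361.4   48.9]
0.68 1314 [array([ 590.3, -360.2]), array([26.6, 22.9]), np.float64(26.8)]
```

View pics/w2.png

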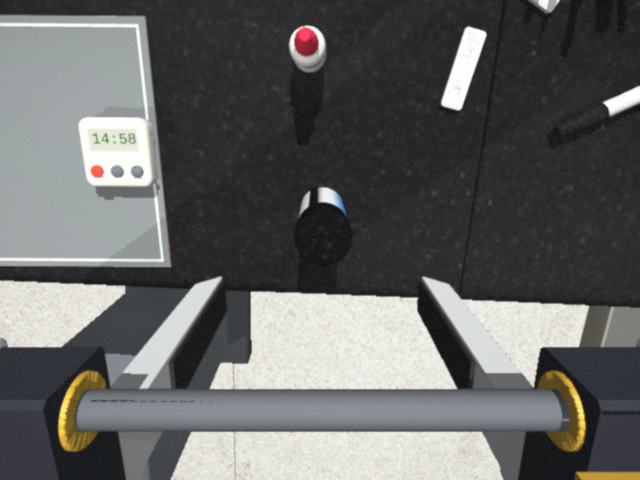

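The black cap's circle is centred near (324,235) between the fingers. The dropper is at (307,45) with its red nozzle leaning away from the camera, and the timer is at (117,152).

```bash
python3 - <<'E'
from h import *
w=wrist()
print(ray(w,[324,236],122), ray(w,[307,41],68),ray(w,[308,50],55),ray(w,[117,152],18), ray(w,[[148,16],[171,266]],3))
E
```

```text
[[ 467.27961377 -375.86202997  122.        ]] [[ 605.70652732 -356.4589143    68.        ]] [[ 601.6461561  -356.96826435   55.        ]] [[ 511.29779074 -179.21159387   18.        ]] [[ 631.38748882 -210.60496724    3.        ]
 [ 393.66290311 -217.83742666    3.        ]]
```

```bash
python3 -m crank '[{"offset":[0.003,-0.001,-0.03],"spin":0},{"offset":[0.003,-0.001,-0.065],"spin":0},{"offset":[0.003,-0.001,-0.1],"spin":0},{"offset":[0.003,-0.001,-0.13],"spin":0},{"offset":[0.003,-0.001,-0.15],"spin":0},{"offset":[0.003,-0.001,-0.16],"spin":0},{"offset":[0.003,-0.001,-0.165],"spin":0},{"offset":[0.003,-0.001,-0.165],"spin":0}]'
python3 -m crank '[{"offset":[0,0,0],"spin":0},{"offset":[0,0,0],"spin":0},{"offset":[0,0,0],"spin":0},{"offset":[0,0,0],"spin":0},{"offset":[0,0,0],"spin":0},{"offset":[0,0,0],"spin":0},{"offset":[0,0,0],"spin":0},{"offset":[0,0,0],"spin":0}]' 0.3 20
python3 -m crank '[{"offset":[0,0,0],"spin":0},{"offset":[0,0,0],"spin":0},{"offset":[0,0,0.01],"spin":0},{"offset":[0,0,0.025],"spin":0},{"offset":[0,0,0.045],"spin":0},{"offset":[0,0,0.055],"spin":0},{"offset":[0,0,0.06],"spin":0},{"offset":[0,0,0.06],"spin":0}]'
```

```text
clock: 3.75
eef_pos: [467.5, -375.5, 55.4]
eef_rot: [-3.141, -0.0, 0.047]
wrist_force: [-0.7, 0.1, -0.1]
finger_gap: 94.3
clock: 4.42
eef_pos: [467.5, -375.6, 55.4]
eef_rot: [-3.141, -0.0, 0.047]
wrist_force: [0.2, -0.3, -0.4]
finger_gap: 44.2
clock: 5.08
eef_pos: [467.8, -375.8, 116.6]
eef_rot: [3.141, -0.001, 0.047]
wrist_force: [0.1, -0.1, -1.3]
finger_gap: 42.7
```

```bash
python3 -m crank '[{"offset":[0.005,0.008,0],"spin":0},{"offset":[0.017,0.029,0],"spin":0},{"offset":[0.035,0.058,0],"spin":0},{"offset":[0.055,0.091,0],"spin":0},{"offset":[0.075,0.125,0],"spin":0},{"offset":[0.095,0.158,0],"spin":0},{"offset":[0.112,0.187,0],"spin":0},{"offset":[0.12,0.201,0],"spin":0}]'
python3 -m crank '[{"offset":[0.0,0,0],"spin":0},{"offset":[0,0,-0.01],"spin":0},{"offset":[0,0,-0.025],"spin":0},{"offset":[0,0,-0.04],"spin":0},{"offset":[0,0,-0.05],"spin":0},{"offset":[0,0,-0.055],"spin":0},{"offset":[0,0,-0.0575],"spin":0},{"offset":[0,0,-0.0575],"spin":0}]'
```

```text
clock: 5.75
eef_pos: [589.0, -170.5, 115.4]
eef_rot: [-3.142, -0.0, 0.05]
wrist_force: [0.1, -0.2, -0.9]
finger_gap: 42.7
clock: 6.42
eef_pos: [589.1, -171.1, 58.3]
eef_rot: [3.141, -0.001, 0.049]
wrist_force: [0.1, -0.1, -1.7]
finger_gap: 42.9
```

```bash
python3 -m crank '[{"offset":[0,0,0.004],"spin":0},{"offset":[-0.001,-0.002,0.004],"spin":0},{"offset":[-0.001,-0.004,0.004],"spin":0},{"offset":[-0.001,-0.004,0.004],"spin":0},{"offset":[-0.001,-0.004,0.002],"spin":0},{"offset":[-0.001,-0.004,0],"spin":0},{"offset":[-0.001,-0.004,-0.001],"spin":0},{"offset":[-0.001,-0.004,-0.001],"spin":0}]'
python3 -m crank '[{"offset":[0,0,0],"spin":0},{"offset":[0,0,0],"spin":0},{"offset":[0,0,0],"spin":0},{"offset":[0,0,0],"spin":0},{"offset":[0,0,0.01],"spin":0},{"offset":[0,0,0.03],"spin":0},{"offset":[0,0,0.06],"spin":0},{"offset":[0,0,0.09],"spin":0}]' 1
python3 -m crank '[{"offset":[0,0,0.035],"spin":0},{"offset":[0,0,0.06],"spin":0},{"offset":[0,0,0.07],"spin":0},{"offset":[-0.007,-0.034,0.07],"spin":0},{"offset":[-0.014,-0.07,0.07],"spin":0},{"offset":[-0.021,-0.105,0.07],"spin":0},{"offset":[-0.028,-0.14,0.07],"spin":0},{"offset":[-0.03,-0.15,0.07],"spin":0}]'
python3 - <<'E'
from h import *
s=manip.read_state();print(s['eef_pos'],np.degrees(s['eef_rot']))
w=wrist(); save(w,'w3.png')
for k in ('canister_mid','dropper_mid','timer'):
  for d in manip.search_frame(w,k): print(k,d['conf'],np.round(d['location'],1))
E
```

```text
clock: 7.08
eef_pos: [588.7, -175.2, 58.2]
eef_rot: [3.141, -0.003, 0.049]
wrist_force: [-1.4, 0.3, 8.8]
finger_gap: 42.8
clock: 7.75
eef_pos: [588.3, -175.0, 149.4]
eef_rot: [3.141, -0.002, 0.049]
wrist_force: [0.5, -0.0, 0.4]
finger_gap: 92.1
clock: 8.42
eef_pos: [556.5, -329.1, 218.4]
eef_rot: [-3.142, -0.0, 0.046]
wrist_force: [0.6, -0.2, -0.3]
finger_gap: 93.9
[ 556.51538857 -329.08552091  218.40607272] [-1.79999566e+02 -6.65344330e-03  2.64333397e+00]
canister_mid 0.88 [ 589.7 -185.5  117.4]
dropper_mid 0.82 [ 610.5 -353.9   50.1]
timer 0.74 [ 513.7 -180.    24.1]
```

View pics/w3.png

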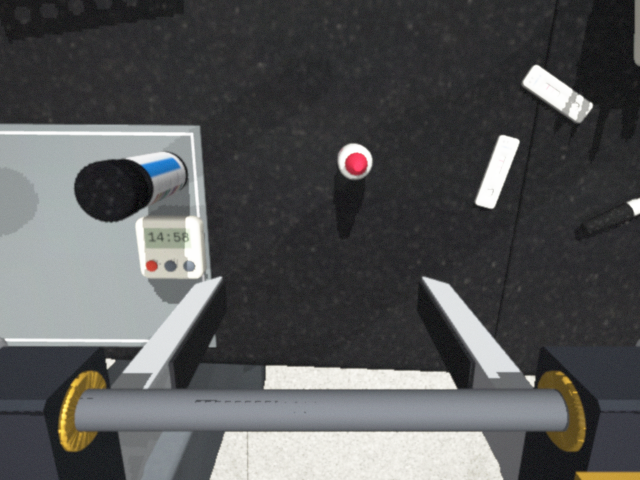

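The canister stands upright behind the timer: cap at (110,190), foot near (170,172), timer at (170,248). The dropper is at (355,162), seen from almost directly above.

```bash
python3 - <<'E'
from h import *
w=wrist()
print('can cap',ray(w,[109,190],122+3),'timer',ray(w,[171,248],18),'mat corners',ray(w,[[200,126],[215,347]],3),'dropper',ray(w,[356,162],75),ray(w,[354,161],55), 'foot R edge',ray(w,[188,172],3))
for k in ('dropper_mid','canister_mid','timer'):
  for d in manip.masks_of(w,k): print(k,d['conf'],d['mask'].sum(), [np.round(a,1) for a in rect(w,d['mask'],{'d':55,'c':125,'t':17}[k[0]])])
E
```

```text
can cap [[ 588.23144142 -174.87493258  125.        ]] timer [[ 512.97681206 -174.65984619   18.        ]] mat corners [[ 632.35150439 -203.26584545    3.        ]
 [ 393.61148469 -212.07319708    3.        ]] dropper [[ 611.75050046 -348.65772199   75.        ]] [[ 610.87720241 -348.71025655   55.        ]] foot R edge [[ 587.86103297 -189.94410083    3.        ]]
dropper_mid 0.6 998 [array([ 608.8, -354. ]), array([29.6, 29.1]), np.float64(3.7)]
canister_mid 0.88 5514 [array([ 589.5, -195.5]), array([42.1, 79.5]), np.float64(11.7)]
timer 0.56 4073 [array([ 512.7, -179.7]), array([66.3, 67.3]), np.float64(2.9)]
```

```bash
python3 - <<'E'
from h import *
s=manip.read_state();print(s['eef_pos'],s['qd'].round(3))
w=wrist()
for k in ('dropper_mid','canister_mid','timer'):
  for d in manip.masks_of(w,k): print(k,d['conf'],d['mask'].sum(), [np.round(a,1) for a in rect(w,d['mask'],{'d':55,'c':125,'t':17}[k[0]])])
E
```

```text
[ 558.81398207 -323.68366252  219.59888362] [-0.004  0.002 -0.002 -0.001  0.002 -0.002]
dropper_mid 0.82 978 [array([ 608.5, -353.9]), array([29.9, 28. ]), np.float64(48.8)]
canister_mid 0.65 5415 [array([ 590.5, -195.3]), array([41.4, 79.9]), np.float64(16.3)]
timer 0.78 4072 [array([ 511.9, -180.2]), array([66.6, 67.8]), np.float64(2.0)]
```

```bash
python3 -m crank '[{"offset":[0.015,-0.01,0],"spin":0},{"offset":[0.035,-0.02,-0.02],"spin":0},{"offset":[0.05,-0.03,-0.05],"spin":0},{"offset":[0.05,-0.03,-0.08],"spin":0},{"offset":[0.05,-0.03,-0.1],"spin":0},{"offset":[0.05,-0.03,-0.11],"spin":0},{"offset":[0.05,-0.03,-0.115],"spin":0},{"offset":[0.05,-0.03,-0.115],"spin":0}]' 0.7
python3 -m crank '[{"offset":[0,0,-0.01],"spin":0},{"offset":[0,0,-0.03],"spin":0},{"offset":[0,0,-0.05],"spin":0},{"offset":[0,0,-0.07],"spin":0},{"offset":[0,0,-0.085],"spin":0},{"offset":[0,0,-0.09],"spin":0},{"offset":[0,0,-0.092],"spin":0},{"offset":[0,0,-0.092],"spin":0}]'
```

```text
clock: 9.68
eef_pos: [608.5, -354.4, 104.5]
eef_rot: [3.142, -0.001, 0.05]
wrist_force: [-0.6, 0.1, 0.0]
finger_gap: 65.8
clock: 10.35
eef_pos: [608.9, -354.7, 13.3]
eef_rot: [3.141, -0.002, 0.05]
wrist_force: [0.1, 0.4, 0.9]
finger_gap: 65.6
```

```bash
python3 -m crank '[{"offset":[0,0,0],"spin":0},{"offset":[0,0,0],"spin":0},{"offset":[0,0,0],"spin":0},{"offset":[0,0,0],"spin":0},{"offset":[0,0,0],"spin":0},{"offset":[0,0,0],"spin":0},{"offset":[0,0,0],"spin":0},{"offset":[0,0,0],"spin":0}]' 0.2 12
python3 -m crank '[{"offset":[0,0,0.01],"spin":0},{"offset":[0,0,0.03],"spin":0},{"offset":[0,0,0.06],"spin":0},{"offset":[0,0,0.095],"spin":0},{"offset":[0,0,0.125],"spin":0},{"offset":[0,0,0.145],"spin":0},{"offset":[0,0,0.15],"spin":0},{"offset":[0,0,0.15],"spin":0}]'
```

```text
clock: 11.02
eef_pos: [608.9, -354.7, 13.5]
eef_rot: [3.141, -0.002, 0.05]
wrist_force: [-0.4, -0.3, 1.6]
finger_gap: 29.6
clock: 11.68
eef_pos: [609.3, -354.9, 165.2]
eef_rot: [3.139, -0.005, 0.05]
wrist_force: [-0.5, -0.8, -1.3]
finger_gap: 29.3
```

```bash
python3 -m crank '[{"offset":[-0.012,0.008,0],"spin":0},{"offset":[-0.032,0.028,0],"spin":0},{"offset":[-0.054,0.058,0],"spin":0},{"offset":[-0.075,0.092,0],"spin":0},{"offset":[-0.09,0.13,0],"spin":0},{"offset":[-0.105,0.168,0],"spin":0},{"offset":[-0.12,0.206,0],"spin":0},{"offset":[-0.135,0.244,0],"spin":0}]'
python3 -m crank '[{"offset":[-0.012,0.038,0],"spin":0},{"offset":[-0.024,0.075,0],"spin":0},{"offset":[-0.036,0.11,0],"spin":0},{"offset":[-0.044,0.14,0],"spin":0},{"offset":[-0.048,0.16,0],"spin":0},{"offset":[-0.048,0.168,0],"spin":0},{"offset":[-0.048,0.168,0],"spin":0},{"offset":[-0.048,0.168,0],"spin":0}]'
python3 - <<'E'
from h import *
w=wrist(); w=wrist();s=manip.read_state();print(s['eef_pos'],np.degrees(s['eef_rot']),s['finger_gap'])
save(w,'w4.png')
for k in ('cup','dropper_mid','timer','mat'):
  for d in manip.search_frame(w,k): print(k,d['conf'],np.round(d['location'],1))
  for d in manip.masks_of(w,k): print(d['conf'],d['mask'].sum(), [np.round(a,1) for a in rect(w,d['mask'],{'c':71,'d':190,'m':3,'t':18}[k[0]])])
E
```

```text
clock: 12.35
eef_pos: [472.3, -109.2, 163.3]
eef_rot: [3.14, -0.002, 0.05]
wrist_force: [1.2, 0.5, -0.1]
finger_gap: 29.7
clock: 13.02
eef_pos: [424.2, 58.4, 162.5]
eef_rot: [3.14, -0.001, 0.05]
wrist_force: [0.6, -0.1, -0.2]
finger_gap: 29.7
[424.42637586  57.8516676  162.81694543] [ 1.79910569e+02 -6.10719854e-02  2.79426177e+00] 29.2977202087627
cup 0.78 [502.1  64.5  70.7]
0.76 6809 [array([501.2,  62.3]), array([59.6, 60.1]), np.float64(51.5)]
dropper_mid 0.79 [430.7  58.1 199.5]
0.67 6780 [array([421.3,  58.5]), array([58.9, 29.4]), np.float64(2.7)]
timer 0.87 [ 507.4 -162.9   21.9]
0.84 5478 [array([ 509.5, -166.4]), array([65., 60.]), np.float64(2.9)]
mat 0.89 [501.6 -52.2   3.5]
0.71 82090 [array([494.8, -57.7]), array([217.4, 309.1]), np.float64(2.2)]
```

View pics/w4.png

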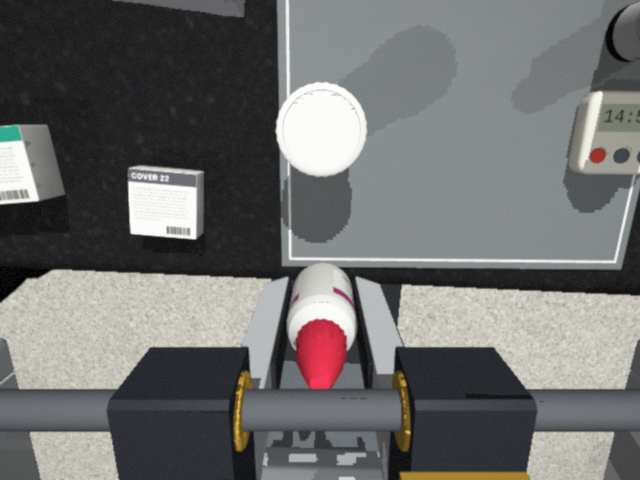

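The cup lid is centred at (322,130) and the dropper is held upright at (322,310). The "COVER 22" carton is at (167,202) and the slides box at (25,165). Lowering the dropper now.

```bash
python3 -m crank '[{"offset":[0.003,0.001,-0.015],"spin":0},{"offset":[0.0065,0.0015,-0.04],"spin":0},{"offset":[0.0065,0.0015,-0.07],"spin":0},{"offset":[0.0065,0.0015,-0.1],"spin":0},{"offset":[0.0065,0.0015,-0.125],"spin":0},{"offset":[0.0065,0.0015,-0.138],"spin":0},{"offset":[0.0065,0.0015,-0.145],"spin":0},{"offset":[0.0065,0.0015,-0.1455],"spin":0}]'
python3 -m crank '[{"offset":[0,0,0],"spin":0},{"offset":[0,0,0],"spin":0},{"offset":[0,0,0],"spin":0},{"offset":[0,0,0],"spin":0},{"offset":[0,0,0],"spin":0},{"offset":[0,0,0],"spin":0},{"offset":[0,0,0],"spin":0},{"offset":[0,0,0],"spin":0}]'
```

```text
clock: 14.18
eef_pos: [430.5, 60.0, 17.0]
eef_rot: [3.14, -0.0, 0.05]
wrist_force: [-0.5, 0.4, -1.0]
finger_gap: 29.3
clock: 14.85
eef_pos: [430.5, 60.0, 17.1]
eef_rot: [3.14, -0.001, 0.05]
wrist_force: [0.9, -0.8, -1.1]
finger_gap: 29.6
```

```bash
python3 -m crank '[{"offset":[0,0,0],"spin":0},{"offset":[0,0,0],"spin":0},{"offset":[0,0,0],"spin":0},{"offset":[0,0,0.01],"spin":0},{"offset":[0,0,0.03],"spin":0},{"offset":[0,0,0.065],"spin":0},{"offset":[0,0,0.1],"spin":0},{"offset":[0,0,0.135],"spin":0}]' 0.7
python3 -m crank '[{"offset":[0,0.01,0.025],"spin":5},{"offset":[0,0.035,0.045],"spin":12},{"offset":[0,0.07,0.05],"spin":19},{"offset":[0,0.105,0.05],"spin":26},{"offset":[0,0.14,0.05],"spin":33},{"offset":[0.005,0.175,0.05],"spin":40},{"offset":[0.01,0.21,0.05],"spin":47},{"offset":[0.015,0.235,0.05],"spin":54}]' 1
python3 -m crank '[{"offset":[0,0.015,0],"spin":7},{"offset":[0,0.03,0],"spin":14},{"offset":[0,0.03,0],"spin":21},{"offset":[0,0.03,0],"spin":28},{"offset":[0,0.03,0],"spin":35},{"offset":[0,0.03,0],"spin":40},{"offset":[0,0.03,0],"spin":40},{"offset":[0,0.03,0],"spin":40}]'
python3 - <<'E'
from h import *
w=wrist(); w=wrist();s=manip.read_state();print(s['eef_pos'],np.degrees(s['eef_rot']),s['joints'].round(2))
save(w,'w5.png')
for k,z in dict(slides_mid=34,coverglass_mid=22).items():
  for d in manip.search_frame(w,k): print(k,d['conf'],np.round(d['location'],1))
  for d in manip.masks_of(w,k): print(d['conf'],d['mask'].sum(), [np.round(a,1) for a in rect(w,d['mask'],z)])
E
```

```text
clock: 15.52
eef_pos: [430.0, 60.0, 154.4]
eef_rot: [3.14, -0.001, 0.05]
wrist_force: [0.3, -0.7, -0.5]
finger_gap: 65.7
clock: 16.18
eef_pos: [444.6, 297.6, 205.3]
eef_rot: [3.14, -0.001, 0.999]
wrist_force: [-0.7, -0.4, -0.1]
finger_gap: 93.8
clock: 16.85
eef_pos: [444.5, 327.5, 205.8]
eef_rot: [3.14, -0.001, 1.694]
wrist_force: [0.1, -0.2, 0.2]
finger_gap: 93.9
[444.53955522 327.52288943 205.59049885] [ 1.79896398e+02 -7.29456389e-02  9.70794414e+01] [0.57 0.3  1.52 0.   1.32 0.44]
0.63 5761 [array([459.7, 328.1]), array([58.3, 85.7]), np.float64(8.2)]
coverglass_mid 0.7 [434.1 193.   22.4]
0.81 2971 [array([436.2, 195.7]), array([65.8, 54.8]), np.float64(88.3)]
```

View pics/w5.png

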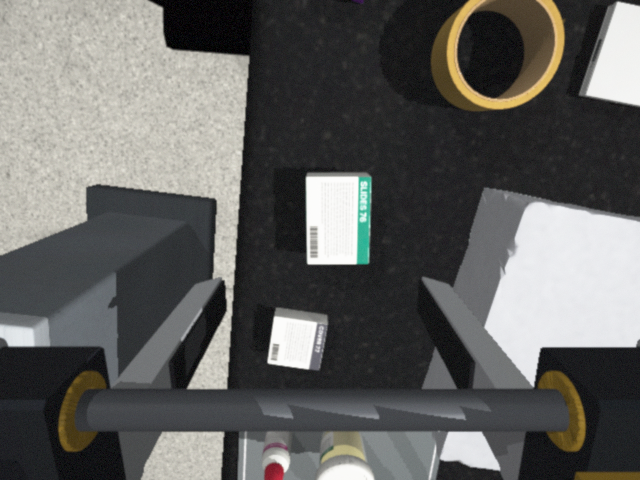

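The slides box ("SLIDES 76") has its top at (306–371, 177–264), square to the jaws. The cover-glass box is at (297,338). The tape roll is at (500,50), and the slab's side is right of about (440,400).

```bash
python3 - <<'E'
from h import *
w=wrist()
print('slides',ray(w,[[306,179],[371,178],[370,264],[306,264],[338,221]],34).round(1).tolist())
print('slab',ray(w,[[485,190],[425,385],[515,260]],0).round().tolist(),ray(w,[[527,203]],60).round().tolist())
print('tape',ray(w,[[440,90]],0).round().tolist())
E
```

```text
slides [[426.9, 360.8, 34.0], [483.6, 368.9, 34.0], [495.5, 289.5, 34.0], [436.0, 282.0, 34.0], [460.1, 326.7, 34.0]]
slab [[601.0, 368.0, 0.0], [586.0, 143.0, 0.0], [648.0, 301.0, 0.0]] [[612.0, 368.0, 60.0]]
tape [[538.0, 452.0, 0.0]]
```

```bash
python3 -m crank '[{"offset":[0.008,-0.001,-0.02],"spin":0},{"offset":[0.016,-0.002,-0.05],"spin":0},{"offset":[0.016,-0.002,-0.085],"spin":0},{"offset":[0.016,-0.002,-0.12],"spin":0},{"offset":[0.016,-0.002,-0.155],"spin":0},{"offset":[0.016,-0.002,-0.18],"spin":0},{"offset":[0.016,-0.002,-0.195],"spin":0},{"offset":[0.016,-0.002,-0.199],"spin":0}]'
python3 -m crank '[{"offset":[0,0,0],"spin":0},{"offset":[0,0,0],"spin":0},{"offset":[0,0,0],"spin":0},{"offset":[0,0,0],"spin":0},{"offset":[0,0,0],"spin":0},{"offset":[0,0,0],"spin":0},{"offset":[0,0,0],"spin":0},{"offset":[0,0,0],"spin":0}]' 0.5 25
python3 -m crank '[{"offset":[0,0,0],"spin":0},{"offset":[0,0,0.005],"spin":0},{"offset":[0,0,0.02],"spin":0},{"offset":[0,0,0.045],"spin":0},{"offset":[0,0,0.075],"spin":0},{"offset":[0,0,0.1],"spin":0},{"offset":[0,0,0.115],"spin":0},{"offset":[0,0,0.12],"spin":0}]'
```

```text
clock: 17.87
eef_pos: [459.3, 324.7, 3.5]
eef_rot: [-3.139, 0.001, 1.696]
wrist_force: [-0.1, 0.5, -0.3]
finger_gap: 94.2
clock: 18.53
eef_pos: [459.7, 325.0, 4.3]
eef_rot: [-3.14, 0.0, 1.696]
wrist_force: [-1.3, -0.9, 7.1]
finger_gap: 59.8
clock: 19.2
eef_pos: [460.4, 325.4, 127.1]
eef_rot: [3.139, -0.001, 1.696]
wrist_force: [0.5, 0.9, -2.7]
finger_gap: 60.1
```

```bash
python3 -m crank '[{"offset":[0.001,-0.008,0],"spin":0},{"offset":[0.004,-0.03,0],"spin":-1},{"offset":[0.007,-0.06,0],"spin":-2},{"offset":[0.011,-0.095,0],"spin":-3},{"offset":[0.015,-0.13,0],"spin":-4.7},{"offset":[0.019,-0.165,0],"spin":-4.7},{"offset":[0.023,-0.2,0],"spin":-4.7},{"offset":[0.027,-0.235,0],"spin":-4.7}]'
python3 -m crank '[{"offset":[0.004,-0.035,0],"spin":0},{"offset":[0.008,-0.07,0],"spin":0},{"offset":[0.012,-0.1,0],"spin":0},{"offset":[0.015,-0.125,0],"spin":0},{"offset":[0.017,-0.14,0],"spin":0},{"offset":[0.017,-0.146,0],"spin":0},{"offset":[0.017,-0.146,0],"spin":0},{"offset":[0.017,-0.146,0],"spin":0}]'
python3 - <<'E'
from h import *
w=wrist(); w=wrist();s=manip.read_state();print(s['eef_pos'],np.degrees(s['eef_rot']),s['finger_gap'])
save(w,'w6.png')
for k,z in dict(slides_mid=152,timer=18,cup=71,mat=3).items():
  for d in manip.masks_of(w,k): print(k,d['conf'],d['mask'].sum(), [np.round(a,1) for a in rect(w,d['mask'],z)])
E
```

```text
clock: 19.87
eef_pos: [486.5, 88.2, 125.8]
eef_rot: [-3.142, -0.001, 1.614]
wrist_force: [1.2, -0.0, -2.9]
finger_gap: 59.9
clock: 20.53
eef_pos: [502.9, -57.4, 125.1]
eef_rot: [-3.14, -0.002, 1.614]
wrist_force: [0.7, -0.1, -2.1]
finger_gap: 59.4
[503.17345381 -56.80638181 125.45108753] [-1.79965685e+02 -8.54265997e-02  9.25298979e+01] 59.627235758209885
slides_mid 0.67 24764 [array([502.8, -49.1]), array([59.4, 81.6]), np.float64(2.6)]
cup 0.87 10104 [array([501.1,  59.3]), array([60. , 54.7]), np.float64(2.5)]
mat 0.63 69701 [array([504.9, -38.1]), array([240.2, 271.4]), np.float64(2.2)]
```

View pics/w6.png

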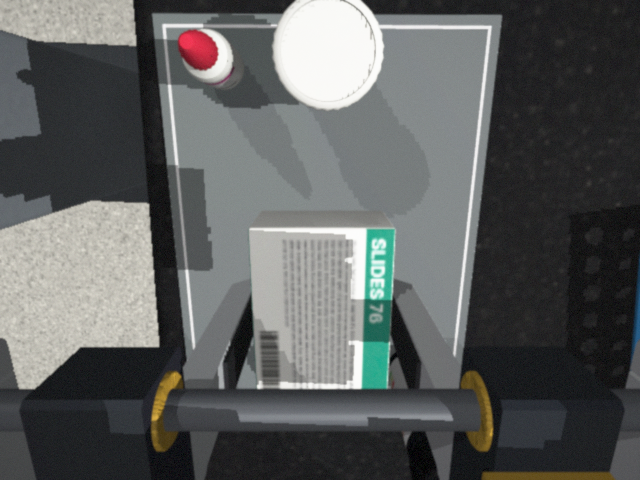

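The mat, cup (328,52) and dropper (207,57) are visible, and the held slides box has its far top edge at row 229.

```bash
python3 - <<'E'
from h import *
w=wrist()
e=ray(w,[[250,229],[394,229]],155); print(e.round(1).tolist()); m=e.mean(0)[:2]; print('box centre',m-41.5*np.array([-.043,.999]))
print('mat L corners',ray(w,[[153,14],[502,14]],3).round(1).tolist())
E
```

```text
[[473.8, -16.8, 155.0], [529.9, -14.2, 155.0]]
box centre [503.63213073 -56.95437475]
mat L corners [[381.8, 91.3, 3.0], [619.6, 101.9, 3.0]]
```

```bash
python3 -m crank '[{"offset":[0.001,0,-0.01],"spin":0},{"offset":[0.0015,0,-0.03],"spin":0},{"offset":[0.0015,0,-0.06],"spin":0},{"offset":[0.0015,0,-0.085],"spin":0},{"offset":[0.0015,0,-0.102],"spin":0},{"offset":[0.0015,0,-0.112],"spin":0},{"offset":[0.0015,0,-0.117],"spin":0},{"offset":[0.0015,0,-0.117],"spin":0}]'
python3 -m crank '[{"offset":[0,0,0],"spin":0},{"offset":[0,0,0],"spin":0},{"offset":[0,0,0],"spin":0},{"offset":[0,0,0],"spin":0},{"offset":[0,0,0],"spin":0},{"offset":[0,0,0],"spin":0},{"offset":[0,0,0],"spin":0},{"offset":[0,0,0],"spin":0}]'
```

```text
clock: 21.55
eef_pos: [504.8, -57.1, 8.2]
eef_rot: [-3.141, -0.001, 1.615]
wrist_force: [-0.1, -0.8, -1.9]
finger_gap: 59.5
clock: 22.22
eef_pos: [504.8, -57.2, 8.3]
eef_rot: [-3.141, -0.001, 1.615]
wrist_force: [-0.4, -0.5, -3.5]
finger_gap: 59.7
```

```bash
python3 -m crank '[{"offset":[0,0,-0.001],"spin":0},{"offset":[0,0,-0.001],"spin":0},{"offset":[0,0,-0.001],"spin":0},{"offset":[0,0,-0.001],"spin":0},{"offset":[0,0,-0.001],"spin":0},{"offset":[0,0,-0.001],"spin":0},{"offset":[0,0,-0.001],"spin":0},{"offset":[0,0,-0.001],"spin":0}]' 
python3 -m crank '[{"offset":[0,0,0],"spin":0},{"offset":[0,0,0],"spin":0},{"offset":[0,0,0],"spin":0},{"offset":[0,0,0],"spin":0},{"offset":[0,0,0.01],"spin":0},{"offset":[0,0,0.035],"spin":0},{"offset":[0,0,0.07],"spin":0},{"offset":[0,0,0.105],"spin":0}]' 1
python3 -m crank '[{"offset":[0,0.005,0.035],"spin":0},{"offset":[-0.005,0.025,0.06],"spin":0},{"offset":[-0.015,0.06,0.08],"spin":0},{"offset":[-0.03,0.097,0.09],"spin":0},{"offset":[-0.04,0.135,0.09],"spin":0},{"offset":[-0.05,0.17,0.09],"spin":0},{"offset":[-0.06,0.2,0.09],"spin":0},{"offset":[-0.066,0.225,0.09],"spin":0}]'
python3 -m crank '[{"offset":[-0.002,0.015,0],"spin":0},{"offset":[-0.002,0.022,-0.01],"spin":0},{"offset":[-0.002,0.025,-0.03],"spin":0},{"offset":[-0.002,0.025,-0.045],"spin":0},{"offset":[-0.002,0.025,-0.05],"spin":0},{"offset":[-0.002,0.025,-0.05],"spin":0},{"offset":[-0.002,0.025,-0.05],"spin":0},{"offset":[-0.002,0.025,-0.05],"spin":0}]'
python3 - <<'E'
from h import *
w=wrist(); w=wrist();s=manip.read_state();print(s['eef_pos'],np.degrees(s['eef_rot']),s['finger_gap'])
save(w,'w7.png')
for k,z in dict(coverglass_mid=22).items():
  for d in manip.masks_of(w,k): print(k,d['conf'],d['mask'].sum(), [np.round(a,1) for a in rect(w,d['mask'],z)])
E
```

```text
clock: 22.88
eef_pos: [504.8, -57.1, 7.3]
eef_rot: [-3.141, -0.001, 1.615]
wrist_force: [0.1, -0.6, -1.5]
finger_gap: 60.2
clock: 23.55
eef_pos: [504.2, -57.1, 114.0]
eef_rot: [-3.14, -0.002, 1.615]
wrist_force: [-0.1, 0.4, 0.2]
finger_gap: 93.8
clock: 24.22
eef_pos: [437.0, 169.9, 205.0]
eef_rot: [-3.141, -0.002, 1.616]
wrist_force: [0.3, -0.3, 0.4]
finger_gap: 94.1
clock: 24.88
eef_pos: [435.5, 194.7, 155.9]
eef_rot: [3.141, -0.002, 1.615]
wrist_force: [-0.3, 0.4, -0.8]
finger_gap: 93.8
[435.44318054 194.79069013 155.82062805] [ 1.79979486e+02 -1.38981823e-01  9.25636525e+01] 94.20183494340763
coverglass_mid 0.88 4575 [array([436.1, 191.7]), array([58.4, 55.1]), np.float64(87.9)]
```

View pics/w7.png

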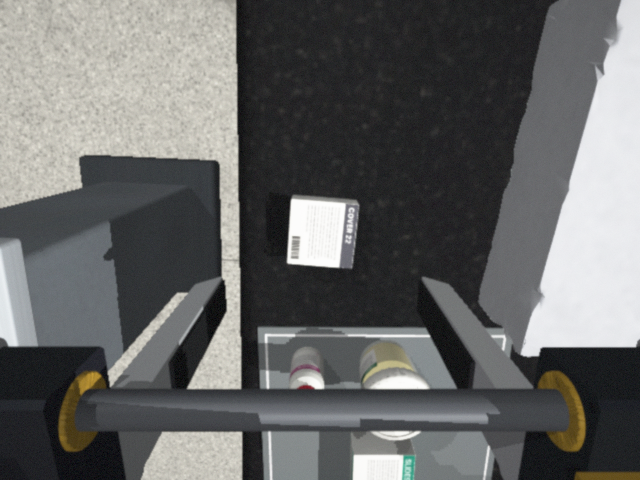

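Cover box ("COVER 22"), an off-white carton that is neither green nor purple, has its top at about (291,201), (358,206), (353,268), (287,264).

```bash
python3 - <<'E'
from h import *
w=wrist()
c=ray(w,[[291,201],[358,206],[353,268],[287,264]],22); print(c.round(1).tolist(),c.mean(0)); 
for i in range(4): d=c[(i+1)%4]-c[i]; print(np.hypot(*d[:2]),np.degrees(np.arctan2(d[1],d[0])))
E
```

```text
[[410.0, 216.4, 22.0], [463.8, 214.8, 22.0], [463.3, 161.9, 22.0], [408.0, 163.0, 22.0]] [436.30110289 189.02078997  22.        ]
53.80286804238521 -1.7332844962090483
52.876609340497346 -90.51348394228769
55.36282506258464 178.91730488632285
53.49498839638636 87.80535109510173
```

```bash
python3 -m crank '[{"offset":[0.0,-0.003,-0.015],"spin":-2},{"offset":[0.001,-0.005,-0.04],"spin":-4},{"offset":[0.001,-0.0055,-0.07],"spin":-4},{"offset":[0.001,-0.0055,-0.1],"spin":-4},{"offset":[0.001,-0.0055,-0.125],"spin":-4},{"offset":[0.001,-0.0055,-0.143],"spin":-4},{"offset":[0.001,-0.0055,-0.15],"spin":-4},{"offset":[0.001,-0.0055,-0.152],"spin":-4}]'
python3 -m crank '[{"offset":[0,0,0],"spin":0},{"offset":[0,0,0],"spin":0},{"offset":[0,0,0],"spin":0},{"offset":[0,0,0],"spin":0},{"offset":[0,0,0],"spin":0},{"offset":[0,0,0],"spin":0},{"offset":[0,0,0],"spin":0},{"offset":[0,0,0],"spin":0}]' 0.45 15
python3 -m crank '[{"offset":[0,0,0],"spin":0},{"offset":[0,0,0.005],"spin":0},{"offset":[0,0,0.02],"spin":0},{"offset":[0,0,0.045],"spin":0},{"offset":[0,0,0.08],"spin":0},{"offset":[0,0,0.11],"spin":0},{"offset":[0,0,0.125],"spin":0},{"offset":[0,0,0.13],"spin":0}]'
```

```text
clock: 25.75
eef_pos: [435.9, 189.2, 2.8]
eef_rot: [-3.14, -0.002, 1.546]
wrist_force: [-0.6, 0.4, -0.4]
finger_gap: 94.2
clock: 26.42
eef_pos: [436.1, 189.3, 3.1]
eef_rot: [-3.14, -0.002, 1.546]
wrist_force: [-2.0, -0.5, 5.7]
finger_gap: 55.1
clock: 27.08
eef_pos: [437.0, 189.6, 136.0]
eef_rot: [3.139, -0.003, 1.546]
wrist_force: [0.7, 0.8, -1.1]
finger_gap: 55.5
```

```bash
python3 -m crank '[{"offset":[0.003,-0.01,0],"spin":0},{"offset":[0.01,-0.035,0],"spin":1},{"offset":[0.019,-0.07,0],"spin":2},{"offset":[0.029,-0.105,0],"spin":4},{"offset":[0.039,-0.14,0],"spin":4},{"offset":[0.049,-0.175,0],"spin":4},{"offset":[0.058,-0.21,0],"spin":4},{"offset":[0.064,-0.233,0],"spin":4}]'
python3 -m crank '[{"offset":[0.003,-0.01,0],"spin":0},{"offset":[0.004,-0.0135,0],"spin":0},{"offset":[0.004,-0.0135,0],"spin":0},{"offset":[0.004,-0.0135,0],"spin":0},{"offset":[0.004,-0.0135,0],"spin":0},{"offset":[0.004,-0.0135,0],"spin":0},{"offset":[0.004,-0.0135,0],"spin":0},{"offset":[0.004,-0.0135,0],"spin":0}]'
python3 - <<'E'
from h import *
w=wrist(); w=wrist();s=manip.read_state();print(s['eef_pos'],np.degrees(s['eef_rot']),s['finger_gap'])
save(w,'w8.png')
E
```

```text
clock: 27.75
eef_pos: [500.6, -46.9, 134.4]
eef_rot: [3.141, -0.003, 1.614]
wrist_force: [1.3, 0.4, -2.2]
finger_gap: 55.3
clock: 28.42
eef_pos: [504.6, -59.9, 134.5]
eef_rot: [3.141, -0.003, 1.615]
wrist_force: [-0.0, -0.2, -0.7]
finger_gap: 55.5
[504.59607426 -60.08166716 134.4565827 ] [179.95621478  -0.1995119   92.51557985] 55.113930755589436
```

View pics/w8.png

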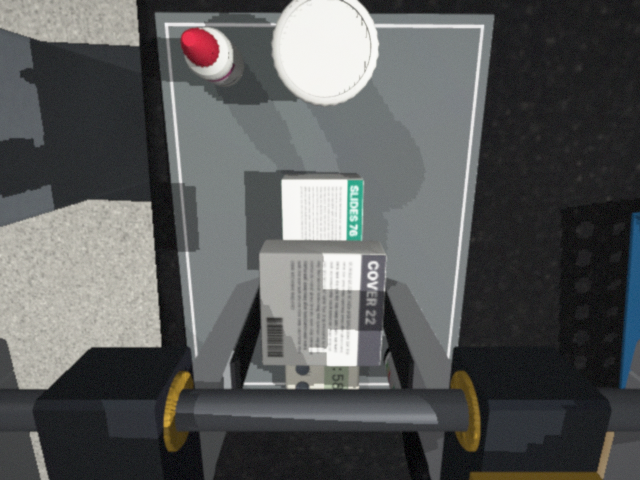

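The slides box is flat with its far top edge at about row 180 (columns 283–363). The held cover box's top spans about (261,255)–(386,252) to (262,365)–(384,365).

```bash
python3 - <<'E'
from h import *
w=wrist(); y=np.array([-.043,.999])
e=ray(w,[[282,180],[363,180]],37); print(e.round(1).tolist(),'slides',e.mean(0)[:2]-41.5*y)
c=ray(w,[[261,254],[386,254],[384,365],[262,365]],153.5); print(c.round(1).tolist(),'cover',c.mean(0))
E
```

```text
[[475.3, -17.1, 37.0], [531.6, -14.6, 37.0]] slides [505.22813777 -57.28022094]
[[477.8, -33.3, 153.5], [530.8, -30.9, 153.5], [534.6, -84.6, 153.5], [478.4, -87.1, 153.5]] cover [505.37842859 -58.94830093 153.5       ]
```

```bash
python3 -m crank '[{"offset":[0,0.001,-0.01],"spin":0},{"offset":[0,0.0015,-0.03],"spin":0},{"offset":[0,0.0015,-0.05],"spin":0},{"offset":[0,0.0015,-0.07],"spin":0},{"offset":[0,0.0015,-0.083],"spin":0},{"offset":[0,0.0015,-0.09],"spin":0},{"offset":[0,0.0015,-0.094],"spin":0},{"offset":[0,0.0015,-0.0945],"spin":0}]'
python3 -m crank '[{"offset":[0,0,0],"spin":0},{"offset":[0,0,0],"spin":0},{"offset":[0,0,0],"spin":0},{"offset":[0,0,0],"spin":0},{"offset":[0,0,0],"spin":0},{"offset":[0,0,0],"spin":0},{"offset":[0,0,0],"spin":0},{"offset":[0,0,0],"spin":0}]'
```

```text
clock: 29.23
eef_pos: [504.4, -58.6, 39.7]
eef_rot: [-3.142, -0.004, 1.615]
wrist_force: [0.7, -0.0, -0.8]
finger_gap: 55.5
clock: 29.9
eef_pos: [504.4, -58.6, 39.7]
eef_rot: [3.142, -0.004, 1.615]
wrist_force: [0.1, 0.3, -0.4]
finger_gap: 55.3
```

Essentially at contact. I'll release, rise, back off and check.

```bash
python3 -m crank '[{"offset":[0,0,-0.0005],"spin":0},{"offset":[0,0,-0.0005],"spin":0},{"offset":[0,0,-0.0005],"spin":0},{"offset":[0,0,-0.0005],"spin":0},{"offset":[0,0,-0.0005],"spin":0},{"offset":[0,0,0.01],"spin":0},{"offset":[0,0,0.035],"spin":0},{"offset":[0,0,0.07],"spin":0}]' 1
python3 -m crank '[{"offset":[0,0,0.035],"spin":0},{"offset":[0,0,0.07],"spin":0},{"offset":[0,0,0.11],"spin":0},{"offset":[0,0,0.15],"spin":0},{"offset":[-0.01,0,0.19],"spin":0},{"offset":[-0.03,0,0.21],"spin":0},{"offset":[-0.04,0,0.22],"spin":0},{"offset":[-0.04,0,0.22],"spin":0}]'
python3 - <<'E'
from h import *
w=wrist(); w=wrist();s=manip.read_state();print(s['eef_pos'],np.degrees(s['eef_rot']))
save(w,'w9.png')
for k,z in dict(coverglass_mid=59,slides_mid=37,canister_mid=125,dropper_mid=55,cup=71,timer=18).items():
  for d in manip.masks_of(w,k)[:2]: print(k,d['conf'],d['mask'].sum(), [np.round(a,1) for a in rect(w,d['mask'],z)])
p=manip.camera('top'); save(p,'top2.png')
for k,z in dict(coverglass_mid=59,timer=18,cup=71,rack=58,tape=48).items():
  for d in manip.masks_of(p,k)[:2]: print(k,d['conf'],d['mask'].sum(), [np.round(a,1) for a in rect(p,d['mask'],z)])
E
```

```text
clock: 30.57
eef_pos: [503.1, -58.4, 109.3]
eef_rot: [-3.138, -0.005, 1.615]
wrist_force: [-0.4, 0.7, -0.2]
finger_gap: 93.9
clock: 31.23
eef_pos: [462.4, -58.4, 333.0]
eef_rot: [3.14, -0.003, 1.614]
wrist_force: [-0.1, 0.8, 1.2]
finger_gap: 94.1
[463.10452257 -58.37095596 329.4593924 ] [-179.80758627   -0.25368196   92.49434138]
coverglass_mid 0.96 2293 [array([503.7, -57.6]), array([55.5, 57.1]), np.float64(2.5)]
slides_mid 0.86 1125 [array([502.2, -26. ]), array([59.2, 31.4]), np.float64(6.3)]
canister_mid 0.89 1352 [array([ 561.8, -155.6]), array([31. , 88.2]), np.float64(13.4)]
dropper_mid 0.76 739 [array([429.9,  58.4]), array([30.3, 32.5]), np.float64(2.1)]
cup 0.58 2845 [array([500.8,  61.7]), array([59.9, 60.1]), np.float64(66.8)]
timer 0.73 635 [array([427.5,  62. ]), array([29.9, 32.7]), np.float64(48.5)]
timer 0.72 2137 [array([ 510.9, -175.2]), array([64.1, 67.1]), np.float64(2.6)]
coverglass_mid 0.71 238 [array([500.3, -49.5]), array([55.7, 36. ]), np.float64(1.7)]
coverglass_mid 0.71 409 [array([427.9, 530.8]), array([61.5, 52.9]), np.float64(81.4)]
cup 0.94 380 [array([498. ,  61.7]), array([55.1, 57.8]), np.float64(3.3)]
rack 0.88 1541 [array([ 789.5, -109.2]), array([ 78.8, 175.4]), np.float64(10.7)]
tape 0.61 530 [array([562.6, 478.3]), array([100.9,  90.5]), np.float64(49.8)]
```

View pics/w9.png

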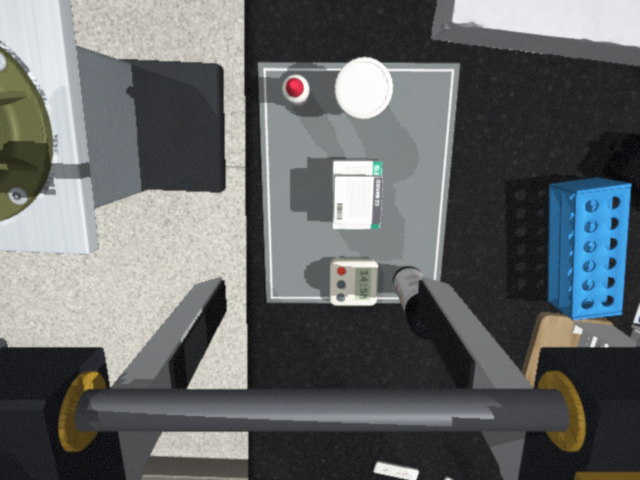

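The station is set out: cover box on slides box (358,195), timer (354,283), canister upright behind it (408,290), dropper (296,88) in front of the cup (364,88). The rack is unmoved at (590,245). I'll check the stack's centring in an enlarged crop.

```bash
python3 - <<'E'
from h import *
w=wrist(); save(w,'w10.png')
i=cv2.imread('pics/w10.png')[40:320,250:460]
cv2.imwrite('pics/w10c.png',cv2.resize(i,None,fx=2.1,fy=2.1,interpolation=cv2.INTER_CUBIC))
j=cv2.imread('pics/w10.png')[145:245,310:410]; cv2.imwrite('pics/w10d.png',cv2.resize(j,None,fx=6,fy=6,interpolation=cv2.INTER_CUBIC))
def pr(P): c=w['extrinsics']@np.r_[P,1]; return np.round([w['fx']*c[0]/c[2]+w['cx'],w['fy']*c[1]/c[2]+w['cy']],1)
y=np.array([-.043,.999])
for n,z,h in (('slides',37,41.5),('cover',59,27.5)):
  for sg in (1,-1): print(n,pr(np.r_[np.array([505,-57.4])+sg*h*y,z]))
E
```

```text
slides [358.3 161.9]
slides [356.5 230.4]
cover [359.6 176.1]
cover [358.3 223.5]
```

View pics/w10d.png

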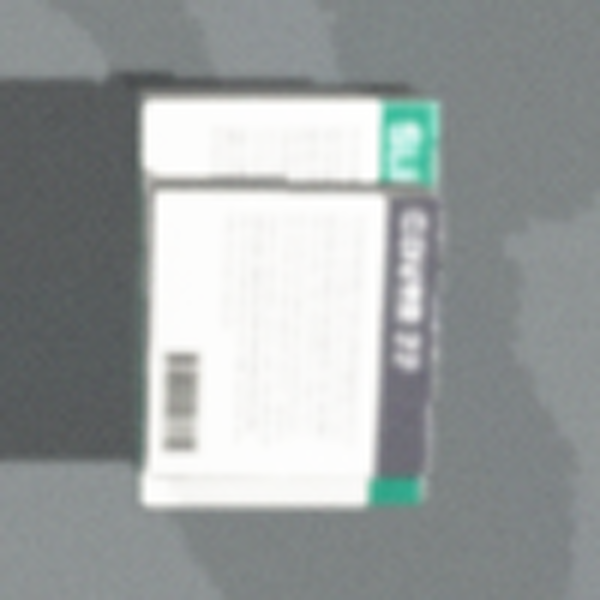

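The cover's edges are at rows 176.2 and 224.2 and the slides box's at 161.5 and 229.5. A centred stack predicts 176.1/223.5 and 161.9/230.4, so it is centred within about 1 px.

```bash
python3 -c "
from cell import manip
print(manip.sign_off(), manip.read_state()['clock'])"
```

```text
the job is handed in; nothing more can be done
the job is handed in; nothing more can be done
```

The smear station is set out and handed in, with about 31 s on the robot's clock. `sign_off` gives no verdict, so the checks below are mine, from the cameras and the arm's measured positions.

| Item | Where it stands | Asked for |
|---|---|---|
| Slides box | about 1 mm from midway, long side along the timer–cup line | within 15 mm, 0.2 rad |
| Cover-glass box | 1–2 mm off the slides box's centre, lying flat | within 12 mm |
| Canister | about 78 mm behind the timer (gap about 24 mm), in line, upright | 64–94 mm, within 15 mm sideways |
| Dropper bottle | about 70 mm in front of the cup (gap about 25 mm), in line, upright | 55–85 mm, within 15 mm sideways |

- **Rack and tape:** the last overhead pictures show no movement of either that I could measure; I never took the gripper near them.
- **Gripper:** it is open and raised clear of everything. The highest wrist force I read was about 9 N.
- **Disagreements:** the overhead and wrist cameras differed by 3–5 mm on the mat, timer and cup. I used the wrist camera's values when placing. In the last wrist picture the detector gave the canister's position wrongly because a finger partly hid it, so its figure comes from where I released it. An earlier wrist view agreed with that.

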